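# Load the pedestal-stand kit: flat parts to the back, tall stem last

### The job

Load the pedestal-stand kit into the three-sided wooden tray: slide the square foot and the round top gently off the green mat, in through the tray's open side, until each rests against the back lip, side by side (either may go first, on either side). Only when both are home, take the tall turned stem last and set it down, without dropping it, upright on the dark round mark just inside the open side, and let go. Do not lift or flip the flat parts, do not knock the stem over, and leave the glue bottle, sanding block and wax tin where they are.

Things in the scene. Friction and masses are not known exactly. Their poses are not given: they have to be found in the camera images.
- tray: Kit tray, plywood with dark wooden lips, fixed to the bench. Origin on the bench top (z = 0) under the middle of its open side; x points from there to the back lip, y along the open side, z up. Inside 300 mm wide, 205 deep (back lip's inner face at x = 205), floor at z = 5 mm. Side and back lips 12 mm thick, tops at 25; side lips splay out 19 mm over the front 45. Two 32 mm tall brass dogs behind
- stem_spot (a point): Centre of the dark-stained round mark, 72 mm across, flat on the tray floor (the stem foot's outline), where the stem is to stand: at x = 37, y = 0, z = 5 mm of the tray
- mat: Green bench mat, a hard board 200 x 400 x 6 mm, fixed to the bench and butted against the tray's open side, its top 1 mm above the tray floor so that parts slide straight in. Origin on the bench top at the middle of the edge by the tray; it runs from x = -200 to 0, y = -200 to 200; axes parallel to the tray's
- foot_center (a point): Foot of the stand: pale square wooden slab, 120 x 120 x 28 mm, 0.15 to 0.3 kg, too wide to grasp; starts lying flat on the mat before one half of the open side, turned up to 0.25 rad from the tray. Point at its centre, 14 mm above its underside; x and y along its sides, z up
- top_center (a point): Top of the stand: dark round wooden disc, 130 mm across, 26 mm thick, 0.15 to 0.3 kg, too wide to grasp; starts lying flat on the mat before the other half of the open side. Point at its centre, 13 mm above its underside; z up
- stem_center (a point): Turned wooden stem, 170 mm tall, 0.17 to 0.34 kg, standing on the bench left or right of mat and tray. Round: foot 64 mm across, 18 thick; waist 30 mm across; at the top a plain cylinder 46 mm across, from 23 to 85 mm above this point: the place to grip. Point on its axis, half-way up (85 mm above its underside); z up
- glue: Glue bottle, white with blue label and orange cap, 60 mm across, 165 mm tall, standing on the bench on the other side of the mat from the stem; leave alone. Origin at the centre of its underside
- sandblock: Cork sanding block, 105 x 66 x 37 mm, on the bench beside the tray's +y lip; leave alone. Origin at the centre of its underside, x along its length
- tin: Yellow wax tin with steel lid, 87 mm across, 48 mm tall, on the bench beside the tray's -y lip; leave alone. Origin at the centre of its underside
Mind the look-alikes: they are no part of the job. Of the things shaped like the part that bears top_center, the dark wooden one is meant.

How it is judged (in metres and radians):
On the way:
1. the foot and the top both lie against the back lip (gap at most 12 mm) while the stem is still outside the tray (x of foot_center in the frame of tray between 0.133 and 0.155 m and x of top_center in the frame of tray between 0.128 and 0.15 m and y of foot_center in the frame of tray between -0.1 and 0.1 m and y of top_center in the frame of tray between -0.1 and 0.1 m and z of foot_center in the frame of tray below 0.023 m and z of top_center in the frame of tray below 0.022 m and (x of stem_center in the frame of tray below -0.01 m or y of stem_center in the frame of tray above 0.16 m or y of stem_center in the frame of tray below -0.16 m)), for 0.2 s.
At the end, for the whole second after the job is handed in: The foot and the top lie flat on the tray floor side by side, each within 12 mm of the back lip; the stem stands upright (within 0.08 rad) on the tray floor, its axis within 20 mm of the dark round mark's centre; all three are released and at rest (x of foot_center in the frame of tray between 0.133 and 0.155 m and x of top_center in the frame of tray between 0.128 and 0.15 m and y of foot_center in the frame of tray between -0.1 and 0.1 m and y of top_center in the frame of tray between -0.1 and 0.1 m and z of foot_center in the frame of tray below 0.023 m and z of top_center in the frame of tray below 0.022 m and horizontal distance between stem_center and stem_spot below 0.02 m and angle between stem_center's own z axis and vertical below 0.08 rad and z of stem_center in the frame of tray between 0.085 and 0.096 m and linear speed of each of stem, foot, top below 0.02 m/s); the robot touches nothing.
It fails at once if a flat part is lifted (more than 20 mm) or tipped (more than 0.3 rad) (height (world z) of foot_center above 0.04 m or height (world z) of top_center above 0.039 m or angle between any of foot_center, top_center's own z axis and vertical above 0.3 rad).
It fails at once if a flat part is flung (faster than 0.5 m/s) (linear speed of any of foot, top above 0.5 m/s).
It fails at once if the stem is knocked over (tipped more than 0.5 rad) (angle between stem_center's own z axis and vertical above 0.5 rad).
It fails at once if the stem is dropped (moves faster than 0.45 m/s with no finger on it: a fall of about 10 mm) (linear speed of stem above 0.45 m/s and contact force between the fingers and stem below 0.05 N).
It fails at once if the glue bottle, sanding block or wax tin is disturbed (moved more than 25 mm) (distance of any of glue, sandblock, tin from where it was at the start of the episode above 0.025 m).
It also fails if it takes over 67 s, if anything falls off the work surface, if the arm or the gripper's body presses on something with over 40 N, if the wrist force passes 120 N, or if a joint passes its speed limit or range.

### The arm

A 6-joint arm with a two-finger parallel gripper is mounted at the origin on the work surface. World frame = base frame: x ahead of the robot, y to its left, z up, the work surface at z = 0. Lengths are in m, angles in degrees, forces in N, time in s.
With the tool pointing down it reaches from about 0.3 to 0.75 m from the base axis. Payload 8.5 kg.
Tool frame: the origin (TCP) lies at the very end of the fingers, on their centre line; the grasp point (between the pads) lies 19 mm behind it (env.pinch_z is the distance from the TCP to the grasp point, in m); z points along the fingers, y is the line along which they close (so a half turn about z gives the same grasp; the last joint's range is limited). The gripper opens to 85 mm and grips with 20 to 120 N. Pads are 22 mm wide; open, the fingers measure 114 mm over their backs; the gripper's body (76 mm by 85 mm) begins 54 mm behind the grasp point. The pads swing forward as they close: fully open they stand 13 mm farther back than shut.
Start: joints at [-76.278, 21.807, 74.336, -0, 83.858, -12.336], TCP at [0.242, -0.494, 0.231] pointing down, gripper open.
Joint ranges: [-178.18, 178.18], [-50.72, 133.34], [12.68, 142.11], [-81.47, 261.47], [9.98, 163.14], [-165.26, 165.26]. Speed limits (degrees/s): [136.94, 136.94, 180, 180, 180, 180].

### API

Orientations are given as a 3x3 rotation matrix whose columns are the frame's x, y, z axes.
In Python, from rig import env, viewer gives the robot as it stands.
- The arm moves only by the tool drive_tool, never from a script. Its argument "series" is a list of rows, each a list of 3 entries, a list of its own where there are three numbers: the shift along the tool's x, y, z in m, then the turn about the tool's z in degrees, then the finger opening in m, from 0 to 0.0854. A call has 1 to 20 rows; each row is the pose to reach, as a shift and turn from the pose commanded when the call began, along the tool's axes at that moment; what a row does not reach only later rows make up. A row lasts 1/10 s, in which the tool goes at most 50 mm and 8.59 degrees, less where a joint would pass 70% of its speed; a pose out of reach is approached as far as the arm can. A call with a gripper value outside its range is refused whole. The fingers move at their own pace and stop on an object; "newtons" is the grip in N (left out, the last holds). Time passes only in rows, so rows that repeat a pose let the fingers close. It gives the time, the measured TCP pose, the force, the opening and the grip force at its end, in the units of the state.
- env.observe(): the state, without advancing time (a new reading comes with each control period).
- viewer.get_image(name): name is "scene" or "top" or "wrist"; returns a dict with "img" (480x640x3 uint8, red, green, blue), "depth" (480x640 float32, m along the optical axis (not along the pixel's ray), 0 where there is no reading), "camera_matrix" (3x3 intrinsics, pixels), "rvec" (rotation vector, rad) and "tvec" (3), from world to camera coordinates, as OpenCV has them. Camera axes: x right, y down, z forward; pixel columns grow to the right and rows downward; lengths in m; the calibration is good to about 2 mm. The wrist camera is an equidistant fisheye: a pixel r from the principal point sees the ray r / f radians off the axis. A picture is of the moment at which its call begins.
- env.close_job(): hands the job in; it is judged then, once.
The state is a dict: "time_s": time; "q": joint angles; "qvel": joint speeds; "joint_efforts": joint torques, N m; "position": TCP position; "tool_rot": TCP orientation; "ft_force": force on the tool from outside, world axes, zero at the start; "wrist_torque": the same for the moment, N m; "grip_width": finger opening in m; "gripper_force": force on a finger pad.
Only numpy, scipy, OpenCV 4.12 (cv2) and the standard library are available. Lean on these libraries where they do the work, as an engineer would, in place of code of your own. Each camera call takes 0.05 s, during which the arm holds its last target. There are 200 camera calls.

## Working session

There is one attempt and no reset: what is moved stays moved. The work goes in short steps, Python scripts to look and compute and a tool call to move; the robot and the scene stay as the last step left them, time stands still between calls to the robot, and variables do not carry over. Pictures are saved under pics/ and viewed, at most 10 in all, crops included, and the job is handed in when it is done.

Besides the shell and the picture viewer there is one more tool, called after "Emit:" as name(argument=value, ...), one argument or row to a line, values as JSON. drive_tool: Moves the arm, as the interface text tells. Its arguments: {"type":"object","properties":{"series":{"type":"array"},"newtons":{"type":"number"}},"required":["series"]}

```bash
ls; mkdir -p pics; cat > h.py <<'E'
import numpy as np, cv2
from rig import env, viewer
def grab(n):
    d=viewer.get_image(n); d['R']=cv2.Rodrigues(np.array(d['rvec'],float))[0]; d['t']=np.array(d['tvec'],float).ravel(); return d
def onplane(d,uv,z):
    K=d['camera_matrix']; uv=np.atleast_2d(uv).astype(float)
    r=np.c_[(uv-[K[0,2],K[1,2]])/[K[0,0],K[1,1]],np.ones(len(uv))]@d['R']
    c=-d['R'].T@d['t']; return c+r*((z-c[2])/r[:,2])[:,None]
def cloud(d):
    K=d['camera_matrix']; v,u=np.mgrid[:480,:640]; z=d['depth']
    p=np.dstack([(u-K[0,2])/K[0,0]*z,(v-K[1,2])/K[1,1]*z,z])
    return (p-d['t'])@d['R']
def save(d,n): cv2.imwrite('pics/'+n,d['img'][:,:,::-1])
E
python3 - <<'E'
from h import *
np.set_printoptions(precision=4,suppress=True)
for n in('top','scene'):
    d=grab(n);save(d,n+'0.png');print(n,-d['R'].T@d['t'],d['camera_matrix'][0,0])
s=env.observe();print(s['time_s'],s['position'],s['tool_rot'],s['ft_force'])
E
```

```text
pics
top [0.2374 0.0811 1.3895] 560.3401449027253
scene [ 1.0951 -0.0071  0.8854] 525.2183975068882
0.1 [ 0.2415 -0.4938  0.2308] [[ 0.8984  0.4393 -0.0003]
 [ 0.4393 -0.8984  0.0012]
 [ 0.0003 -0.0012 -1.    ]] [0.6593 0.7931 0.3107]
```

View pics/top0.png

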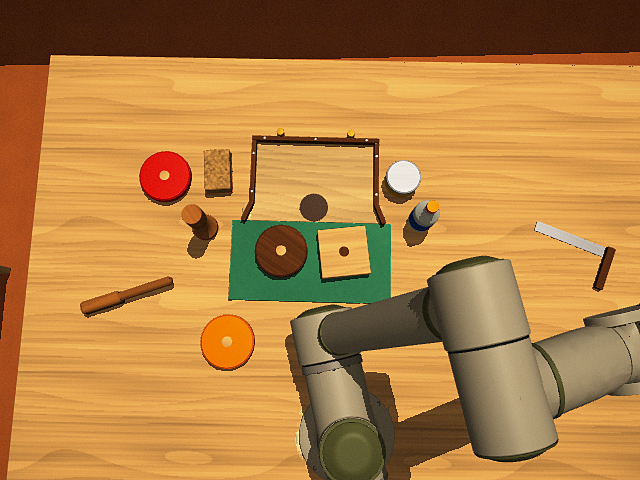

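View pics/scene0.png

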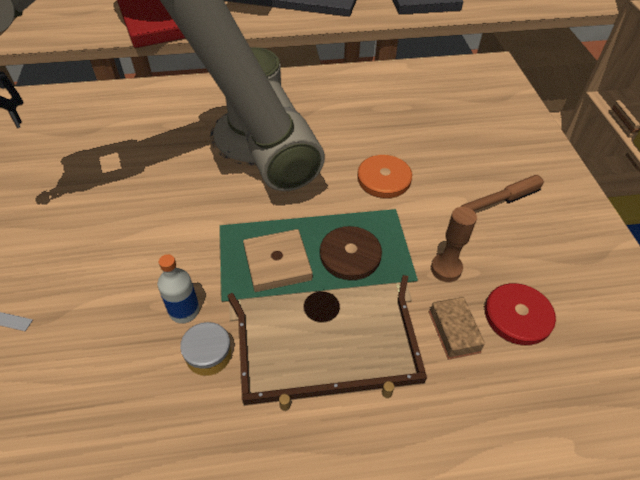

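The top view shows the tray opening toward the robot. The disc is at about (281,251), the foot at (344,252), the mark at (313,207), and the stem at the left (base about (205,229), top about (192,213)). The red and orange discs are decoys. Next I'll measure these.

```bash
cat > meas.py <<'E'
from h import *
np.set_printoptions(precision=4,suppress=True)
d=grab('top'); P=cloud(d); hsv=cv2.cvtColor(d['img'],cv2.COLOR_RGB2HSV)
def big(m,roi):
    k=np.zeros((480,640),np.uint8); x0,y0,x1,y1=roi; k[y0:y1,x0:x1]=m[y0:y1,x0:x1].astype(np.uint8)*255
    c=cv2.findContours(k,cv2.RETR_EXTERNAL,cv2.CHAIN_APPROX_NONE)[0]; return max(c,key=cv2.contourArea)
g=(hsv[...,0]>65)&(hsv[...,0]<95)&(hsv[...,1]>90)
y,x=np.nonzero(g); hull=cv2.convexHull(np.c_[x,y][(x>220)&(x<400)&(y>210)&(y<310)].astype(np.int32))
mp=onplane(d,hull[:,0],.006)[:,:2]
r=cv2.minAreaRect((mp*1000).astype(np.float32)); print('mat',r); B=cv2.boxPoints(r)/1000; print(B)
B=B[np.argsort(B[:,0])]; far=B[2:]; far=far[np.argsort(far[:,1])]; yv=far[1]-far[0]; yv/=np.linalg.norm(yv); xv=np.array([yv[1],-yv[0]]); O=far.mean(0)
print('tray O',O,'x',xv,'yaw',np.degrees(np.arctan2(xv[1],xv[0])))
T=lambda p:np.c_[(p[:,:2]-O)@xv,(p[:,:2]-O)@yv]
spot=big((hsv[...,2]<95),(290,185,335,221)); e=cv2.fitEllipse(spot); w=onplane(d,e[0],.005); print('spot',e[0],w,T(w))
# flat parts by height
for n,roi,z in(('disc',(250,218,312,285),.032),('foot',(312,218,378,285),.034)):
    x0,y0,x1,y1=roi; m=(abs(P[...,2]-z)<.012)
    c=big(m,roi); w=onplane(d,c[:,0],z); r=cv2.minAreaRect((w[:,:2]*1000).astype(np.float32)); q=np.array(r[0])[None]/1000
    print(n,r,'tray',T(q))
Q=P[190:250,170:230].reshape(-1,3)
for a,b in((.160,.18),(.1,.16),(.006,.022)):
    s=Q[(Q[:,2]>a)&(Q[:,2]<b)]; print('stem',a,len(s),s.mean(0) if len(s) else 0, s.min(0),s.max(0))
for n,(u,v),z in(('glue',(432,206),.165),('tin',(403,176),.048),('sand',(217,165),.037)):
    w=onplane(d,(u,v),z); print(n,w,T(w),P[v,u])
E
python3 meas.py
```

```text
mat ((411.7876281738281, 93.6207504272461), (397.8522644042969, 199.2691650390625), 89.49925231933594)
[[ 0.3104 -0.1044]
 [ 0.5097 -0.1062]
 [ 0.5132  0.2917]
 [ 0.3139  0.2934]]
tray O [0.5114 0.0927] x [ 1.     -0.0087] yaw -0.50075245
spot (313.2494201660156, 207.0276641845703) [[0.5493 0.0884 0.005 ]] [[ 0.0379 -0.004 ]]
disc ((433.370849609375, 165.2862548828125), (126.11198425292969, 127.50962829589844), 1.038501262664795) tray [[-0.0787  0.0719]]
foot ((433.1092529296875, 12.46596908569336), (120.35543060302734, 119.76081848144531), 6.839483737945557) tray [[-0.0776 -0.081 ]]
stem 0.16 344 [0.4916 0.3583 0.1689] [0.4695 0.3361 0.1605] [0.5144 0.3814 0.1763]
stem 0.1 122 [0.4803 0.3458 0.1343] [0.4693 0.3355 0.1076] [0.5105 0.37   0.1595]
stem 0.006 247 [0.5231 0.3698 0.0157] [0.4378 0.3018 0.0062] [0.5872 0.4509 0.022 ]
glue [[ 0.5204 -0.178   0.165 ]] [[ 0.0113 -0.2707]] [ 0.5205 -0.1781  0.1647]
tin [[ 0.6221 -0.1323  0.048 ]] [[ 0.1127 -0.2241]] [ 0.623  -0.1328  0.0449]
sand [[0.6453 0.331  0.037 ]] [[0.1318 0.2394]] [0.6465 0.3317 0.0333]
```

```bash
cat >> h.py <<'E'
O=np.array([.5114,.0915]); XV=np.array([1,-.0087]); YV=np.array([.0087,1])
def tw(x,y): return O+x*XV+y*YV
def delta(p,head=-.5):
    s=env.observe(); R=np.array(s['tool_rot']); h=np.degrees(np.arctan2(R[1,0],R[0,0]))
    print('pos',np.round(s['position'],4),'shift',np.round(R.T@(np.array(p)-s['position']),4),'turn',round(h-head,2),'t',s['time_s'],'F',np.round(s['ft_force'],1))
E
python3 -c "
from h import *
p=tw(-.18,-.079);delta([*p,.231]);p=tw(-.18,.072);print(p)"
```

```text
pos [ 0.2415 -0.4939  0.2309] shift [ 3.032e-01 -4.172e-01  4.000e-04] turn 26.55 t 0.15 F [ 0.3 -0.  -0.1]
[0.3320264 0.165066 ]
```

Emit:
drive_tool(
  series=[
    [[0.03, -0.042, 0], 3, 0.06],
    [[0.06, -0.084, 0], 6, 0.06],
    [[0.09, -0.125, 0], 9, 0.06],
    [[0.12, -0.167, 0], 12, 0.06],
    [[0.15, -0.208, 0], 15, 0.06],
    [[0.18, -0.25, 0], 18, 0.06],
    [[0.21, -0.292, 0], 21, 0.06],
    [[0.24, -0.333, 0], 24, 0.06],
    [[0.27, -0.375, 0], 26.5, 0.06],
    [[0.303, -0.417, 0], 26.5, 0.06],
    [[0.303, -0.417, 0.05], 26.5, 0.06],
    [[0.303, -0.417, 0.1], 26.5, 0.06],
    [[0.303, -0.417, 0.14], 26.5, 0.06],
    [[0.303, -0.417, 0.17], 26.5, 0.06],
    [[0.303, -0.417, 0.19], 26.5, 0.06],
    [[0.303, -0.417, 0.2], 26.5, 0.06],
    [[0.303, -0.417, 0.2], 26.5, 0.06],
  ],
)

```text
time_s: 1.85
position: [0.33, 0.0138, 0.0304]
tool_rot: [[1.0, -0.008, -0.003], [-0.008, -1.0, 0.001], [-0.003, -0.001, -1.0]]
ft_force: [0.1, 0.1, -0.8]
grip_width: 0.06
gripper_force: 0.0
```

Now look with the wrist camera to check finger height and clearance before going lower.

```bash
python3 -c "
from h import *
d=grab('wrist');save(d,'w1.png');p=tw(-.18,-.079);delta([*p,.01])"
```

```text
pos [0.3304 0.0137 0.0311] shift [ 0.0003 -0.0004  0.0211] turn 0.06 t 1.9 F [-0.5 -0.2  1.2]
```

View pics/w1.png

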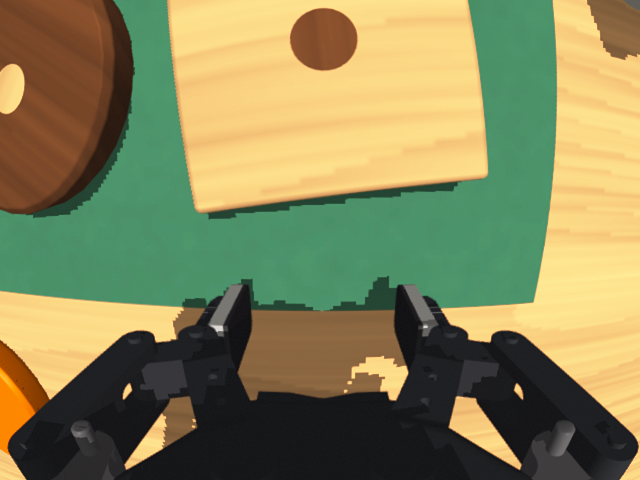

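The foot is ahead and turned slightly, with its left rear corner nearest. The fingers straddle its centre. I'll lower and push.

Emit:
drive_tool(
  series=[
    [[0, 0, 0.012], 0, 0.06],
    [[0, 0, 0.022], 0, 0.06],
    [[0.01, 0, 0.022], 0, 0.06],
    [[0.02, 0, 0.022], 0, 0.06],
    [[0.03, 0, 0.022], 0, 0.06],
    [[0.04, 0, 0.022], 0, 0.06],
    [[0.05, 0, 0.022], 0, 0.06],
    [[0.06, 0, 0.022], 0, 0.06],
    [[0.07, 0, 0.022], 0, 0.06],
    [[0.08, 0, 0.022], 0, 0.06],
    [[0.09, 0, 0.022], 0, 0.06],
    [[0.1, 0, 0.022], 0, 0.06],
    [[0.11, 0, 0.022], 0, 0.06],
    [[0.12, 0, 0.022], 0, 0.06],
    [[0.13, 0, 0.022], 0, 0.06],
    [[0.14, 0, 0.022], 0, 0.06],
    [[0.15, 0, 0.022], 0, 0.06],
    [[0.16, 0, 0.022], 0, 0.06],
  ],
)

```text
time_s: 3.7
position: [0.4917, 0.0124, 0.0092]
tool_rot: [[1.0, -0.008, 0.001], [-0.008, -1.0, -0.0], [0.001, 0.0, -1.0]]
ft_force: [-0.2, 0.2, -0.5]
grip_width: 0.0603
gripper_force: 0.5
```

```bash
python3 -c "
from h import *
p=tw(.074,-.079);delta([*p,.01]);save(grab('scene'),'s2.png')"
```

```text
pos [0.4917 0.0124 0.0092] shift [ 0.093  -0.0002 -0.0007] turn 0.05 t 3.7 F [-0.2  0.2 -0.5]
```

View pics/s2.png

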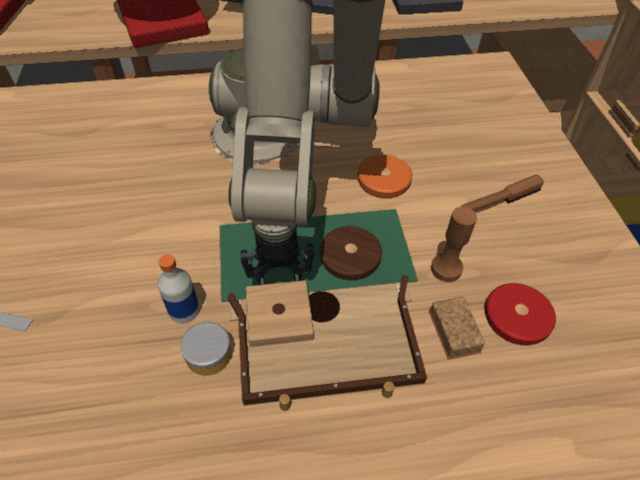

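The foot is squared up and entering the tray just inside the side lip. I'll keep pushing.

Emit:
drive_tool(
  series=[
    [[0.01, 0, 0], 0, 0.06],
    [[0.02, 0, 0], 0, 0.06],
    [[0.03, 0, 0], 0, 0.06],
    [[0.04, 0, 0], 0, 0.06],
    [[0.05, 0, 0], 0, 0.06],
    [[0.06, 0, 0], 0, 0.06],
    [[0.068, 0, 0], 0, 0.06],
    [[0.074, 0, 0], 0, 0.06],
    [[0.078, 0, 0], 0, 0.06],
    [[0.081, 0, 0], 0, 0.06],
    [[0.084, 0, 0], 0, 0.06],
  ],
)

```text
time_s: 4.85
position: [0.5746, 0.0118, 0.0093]
tool_rot: [[1.0, -0.008, -0.0], [-0.008, -1.0, 0.0], [-0.0, -0.0, -1.0]]
ft_force: [-2.0, 0.4, 0.0]
grip_width: 0.0601
gripper_force: 1.1
```

```bash
cat > parts.py <<'E'
from h import *
d=grab('scene'); hsv=cv2.cvtColor(d['img'],cv2.COLOR_RGB2HSV); P=cloud(d)
T=lambda p:np.c_[(p[:,:2]-O)@XV,(p[:,:2]-O)@YV]
q=P.reshape(-1,3); t=T(q); s=(t[:,0]>-.01)&(t[:,0]<.2)&(abs(t[:,1])<.15)&(q[:,2]>.027)&(q[:,2]<.04)
for n,m in(('foot',t[:,1]<-.005),('disc',t[:,1]>-.005)):
    a=t[s&m]
    if len(a)>50: print(n,len(a),np.percentile(a,[1,99],axis=0).round(4), q[s&m][:,2].mean())
delta([*tw(.074,-.079),.01])
E
python3 parts.py
```

```text
foot 4111 [[ 0.0744 -0.1464]
 [ 0.1946 -0.0294]] 0.03238437385173575
pos [0.5752 0.0117 0.0093] shift [ 0.0095 -0.0002 -0.0007] turn 0.06 t 4.9 F [-0.5  0.4 -0.6]
```

Emit:
drive_tool(
  series=[
    [[0.003, 0, 0], 0, 0.06],
    [[0.005, 0, 0], 0, 0.06],
    [[0.007, 0, 0], 0, 0.06],
    [[0.008, 0, 0], 0, 0.06],
    [[0.009, 0, 0], 0, 0.06],
    [[0.009, 0, 0], 0, 0.06],
  ],
)

```text
time_s: 5.5
position: [0.5838, 0.0117, 0.0094]
tool_rot: [[1.0, -0.008, 0.0], [-0.008, -1.0, -0.0], [0.0, 0.0, -1.0]]
ft_force: [-1.1, 0.0, 0.7]
grip_width: 0.0598
gripper_force: 0.7
```

```bash
python3 parts.py
```

```text
foot 3955 [[ 0.083  -0.1466]
 [ 0.1988 -0.0294]] 0.032505732841340194
pos [0.5838 0.0117 0.0093] shift [ 0.0009 -0.0002 -0.0007] turn 0.06 t 5.55 F [-1.6 -0.3  1. ]
```

Emit:
drive_tool(
  series=[
    [[0.001, 0, 0], 0, 0.06],
    [[0.002, 0, 0], 0, 0.06],
    [[0.003, 0, 0], 0, 0.06],
  ],
)

```text
time_s: 5.85
position: [0.5866, 0.0117, 0.0094]
tool_rot: [[1.0, -0.008, -0.0], [-0.008, -1.0, 0.0], [-0.0, -0.0, -1.0]]
ft_force: [-3.4, 0.3, 2.0]
grip_width: 0.0602
gripper_force: 1.8
```

Emit:
drive_tool(
  series=[
    [[0.001, 0, 0], 0, 0.06],
    [[0.002, 0, 0], 0, 0.06],
    [[0.002, 0, 0], 0, 0.06],
  ],
)

```text
time_s: 6.15
position: [0.5866, 0.0117, 0.0093]
tool_rot: [[1.0, -0.008, -0.005], [-0.008, -1.0, 0.0], [-0.005, -0.0, -1.0]]
ft_force: [-11.9, -1.1, 8.2]
grip_width: 0.0599
gripper_force: 6.1
```

Emit:
drive_tool(
  series=[
    [[-0.01, 0, 0], 0, 0.06],
    [[-0.03, 0, 0], 0, 0.06],
    [[-0.05, 0, -0.04], 0, 0.06],
    [[-0.07, -0.02, -0.08], 0, 0.06],
    [[-0.11, -0.04, -0.09], 0, 0.06],
    [[-0.15, -0.06, -0.09], 0, 0.06],
    [[-0.19, -0.08, -0.09], 0, 0.06],
    [[-0.23, -0.1, -0.09], 0, 0.06],
    [[-0.256, -0.13, -0.09], 0, 0.06],
    [[-0.256, -0.149, -0.08], 0, 0.06],
    [[-0.256, -0.149, -0.04], 0, 0.06],
    [[-0.256, -0.149, -0.02], 0, 0.06],
    [[-0.256, -0.149, -0.02], 0, 0.06],
  ],
)

```text
time_s: 7.45
position: [0.3332, 0.1627, 0.0279]
tool_rot: [[1.0, -0.007, -0.003], [-0.007, -1.0, -0.0], [-0.003, 0.0, -1.0]]
ft_force: [-0.8, -0.9, -0.3]
grip_width: 0.06
gripper_force: 0.0
```

```bash
python3 -c "
from h import *
delta([*tw(-.18,.07),.009]);d=grab('wrist');save(d,'w3.png')"; python3 parts.py
```

```text
pos [0.3332 0.1627 0.0279] shift [-0.0012 -0.0004  0.0189] turn 0.07 t 7.45 F [-0.8 -0.9 -0.3]
foot 3826 [[ 0.0888 -0.1466]
 [ 0.199  -0.0292]] 0.03249993626750349
pos [0.3344 0.1627 0.0298] shift [0.2515 0.1489 0.0199] turn 0.05 t 7.55 F [ 0.6 -0.6 -0.6]
```

View pics/w3.png

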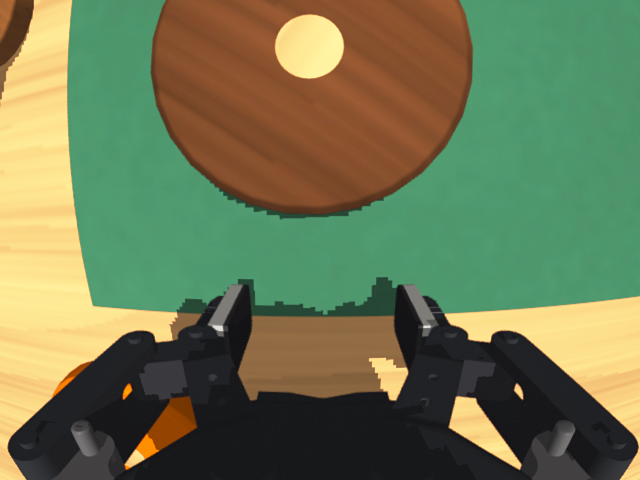

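Emit:
drive_tool(
  series=[
    [[0, -0.004, 0.01], 0, 0.06],
    [[0, -0.004, 0.02], 0, 0.06],
    [[0.01, -0.004, 0.02], 0, 0.06],
    [[0.02, -0.004, 0.02], 0, 0.06],
    [[0.03, -0.004, 0.02], 0, 0.06],
    [[0.04, -0.004, 0.02], 0, 0.06],
    [[0.05, -0.004, 0.02], 0, 0.06],
    [[0.06, -0.004, 0.02], 0, 0.06],
    [[0.07, -0.004, 0.02], 0, 0.06],
    [[0.08, -0.004, 0.02], 0, 0.06],
    [[0.09, -0.004, 0.02], 0, 0.06],
    [[0.1, -0.004, 0.02], 0, 0.06],
    [[0.11, -0.004, 0.02], 0, 0.06],
    [[0.12, -0.004, 0.02], 0, 0.06],
    [[0.13, -0.004, 0.02], 0, 0.06],
    [[0.14, -0.004, 0.02], 0, 0.06],
    [[0.15, -0.004, 0.02], 0, 0.06],
    [[0.16, -0.004, 0.02], 0, 0.06],
    [[0.17, -0.004, 0.02], 0, 0.06],
  ],
)

```text
time_s: 9.45
position: [0.5049, 0.1653, 0.0092]
tool_rot: [[1.0, -0.008, 0.001], [-0.008, -1.0, 0.0], [0.001, -0.0, -1.0]]
ft_force: [-0.4, 1.0, -1.0]
grip_width: 0.0596
gripper_force: 0.5
```

```bash
python3 parts.py
```

```text
foot 3823 [[ 0.0887 -0.1466]
 [ 0.199  -0.0293]] 0.03248546987840409
disc 3042 [[-0.0003  0.0128]
 [ 0.1218  0.1321]] 0.030953400476226387
pos [0.5066 0.1652 0.0094] shift [ 0.0793  0.1527 -0.0004] turn 0.04 t 9.5 F [ 0.8 -0.5  0.4]
```

Emit:
drive_tool(
  series=[
    [[0.01, 0, 0], 0, 0.06],
    [[0.02, 0, 0], 0, 0.06],
    [[0.03, 0, 0], 0, 0.06],
    [[0.04, 0, 0], 0, 0.06],
    [[0.05, 0, 0], 0, 0.06],
    [[0.058, 0, 0], 0, 0.06],
    [[0.064, 0, 0], 0, 0.06],
    [[0.068, 0, 0], 0, 0.06],
    [[0.071, 0, 0], 0, 0.06],
    [[0.074, 0, 0], 0, 0.06],
    [[0.076, 0, 0], 0, 0.06],
    [[0.076, 0, 0], 0, 0.06],
  ],
)

```text
time_s: 10.7
position: [0.5801, 0.1647, 0.0094]
tool_rot: [[1.0, -0.008, 0.001], [-0.008, -1.0, 0.0], [0.001, -0.0, -1.0]]
ft_force: [-0.2, 0.0, 0.3]
grip_width: 0.0601
gripper_force: 0.0
```

Emit:
drive_tool(
  series=[
    [[0.001, 0, 0], 0, 0.06],
    [[0.002, 0, 0], 0, 0.06],
    [[0.003, 0, 0], 0, 0.06],
    [[0.004, 0, 0], 0, 0.06],
    [[0.005, 0, 0], 0, 0.06],
    [[0.006, 0, 0], 0, 0.06],
  ],
)

```text
time_s: 11.3
position: [0.5858, 0.1647, 0.0093]
tool_rot: [[1.0, -0.008, -0.0], [-0.008, -1.0, 0.0], [-0.0, -0.0, -1.0]]
ft_force: [-2.5, 0.1, 0.1]
grip_width: 0.0597
gripper_force: 0.9
```

Emit:
drive_tool(
  series=[
    [[0.001, 0, 0], 0, 0.06],
    [[0.002, 0, 0], 0, 0.06],
    [[0.003, 0, 0], 0, 0.06],
    [[0.003, 0, 0], 0, 0.06],
  ],
)

```text
time_s: 11.7
position: [0.5867, 0.1647, 0.0092]
tool_rot: [[1.0, -0.007, -0.005], [-0.007, -1.0, -0.0], [-0.005, 0.0, -1.0]]
ft_force: [-11.0, -0.1, 6.1]
grip_width: 0.06
gripper_force: 5.1
```

```bash
python3 parts.py
```

```text
foot 3821 [[ 0.0889 -0.1466]
 [ 0.1987 -0.0293]] 0.03246583234099246
disc 3418 [[0.081  0.0128]
 [0.1982 0.1323]] 0.03046479107592423
pos [0.5867 0.1647 0.0092] shift [-0.0009  0.1529 -0.0007] turn 0.07 t 11.75 F [-11.   -0.7   6.2]
```

Emit:
drive_tool(
  series=[
    [[-0.01, 0, 0], 0, 0.06],
    [[-0.03, 0, 0], 0, 0.06],
    [[-0.04, 0, -0.04], 0, 0.06],
    [[-0.05, 0, -0.08], 0, 0.06],
    [[-0.06, 0, -0.12], 0, 0.0854],
    [[-0.07, 0, -0.16], 0, 0.0854],
    [[-0.08, 0, -0.2], 0, 0.0854],
    [[-0.09, -0.01, -0.24], 0, 0.0854],
    [[-0.096, -0.04, -0.26], 0, 0.0854],
    [[-0.096, -0.08, -0.26], 0, 0.0854],
    [[-0.096, -0.12, -0.26], 0, 0.0854],
    [[-0.096, -0.16, -0.26], 0, 0.0854],
    [[-0.096, -0.193, -0.26], 0, 0.0854],
    [[-0.096, -0.193, -0.26], 0, 0.0854],
    [[-0.096, -0.193, -0.26], 0, 0.0854],
  ],
)

```text
time_s: 13.25
position: [0.4942, 0.3587, 0.269]
tool_rot: [[1.0, -0.007, 0.001], [-0.007, -1.0, -0.0], [0.001, 0.0, -1.0]]
ft_force: [0.2, 0.5, 0.5]
grip_width: 0.0857
gripper_force: 0.0
```

```bash
python3 parts.py; python3 -c "
from h import *
delta([.492,.3588,.12]);d=grab('wrist');save(d,'w4.png')
P=cloud(grab('scene')).reshape(-1,3);s=P[(P[:,2]>.163)&(P[:,2]<.178)&(abs(P[:,0]-.49)<.05)&(abs(P[:,1]-.36)<.05)];print(len(s),np.percentile(s,[1,99],axis=0))"
```

```text
foot 3826 [[ 0.0887 -0.1465]
 [ 0.199  -0.0293]] 0.03247298533680363
disc 3339 [[0.0842 0.0128]
 [0.1984 0.1328]] 0.03047127710812273
pos [0.4943 0.358  0.2693] shift [0.0929 0.3454 0.2594] turn 0.05 t 13.3 F [-0.1  0.7 -0.6]
pos [0.4943 0.358  0.2693] shift [-0.0024 -0.0008  0.1493] turn 0.05 t 13.3 F [-0.1  0.7 -0.6]
418 [[0.4719817  0.33634066 0.16346993]
 [0.51613997 0.37969271 0.17253808]]
```

View pics/w4.png

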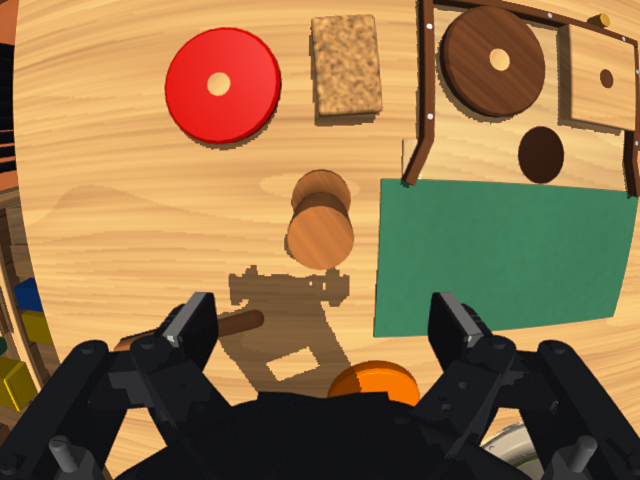

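Both flat parts sit against the back lip. The stem top, at (320,238), is centred between the fingers, and the top and scene cameras agree on its centre. I'll descend and grip.

Emit:
drive_tool(
  series=[
    [[-0.002, -0.001, 0.03], 0, 0.0854],
    [[-0.002, -0.001, 0.055], 0, 0.0854],
    [[-0.002, -0.001, 0.08], 0, 0.0854],
    [[-0.002, -0.001, 0.1], 0, 0.0854],
    [[-0.002, -0.001, 0.12], 0, 0.0854],
    [[-0.002, -0.001, 0.135], 0, 0.0854],
    [[-0.002, -0.001, 0.145], 0, 0.0854],
    [[-0.002, -0.001, 0.149], 0, 0.0854],
    [[-0.002, -0.001, 0.149], 0, 0.0854],
  ],
)

```text
time_s: 14.3
position: [0.4925, 0.3591, 0.1204]
tool_rot: [[1.0, -0.008, 0.0], [-0.008, -1.0, 0.0], [0.0, -0.0, -1.0]]
ft_force: [0.1, 0.1, 0.3]
grip_width: 0.0851
gripper_force: 0.0
```

Emit:
drive_tool(
  series=[
    [[0, 0, 0], 0, 0.07],
    [[0, 0, 0], 0, 0.06],
    [[0, 0, 0], 0, 0.055],
    [[0, 0, 0], 0, 0.05],
    [[0, 0, 0], 0, 0.046],
    [[0, 0, 0], 0, 0.04],
    [[0, 0, 0], 0, 0.035],
    [[0, 0, 0], 0, 0.03],
    [[0, 0, 0], 0, 0.03],
    [[0, 0, 0], 0, 0.03],
  ],
  newtons=50,
)

```text
time_s: 15.3
position: [0.4925, 0.3596, 0.1208]
tool_rot: [[1.0, -0.008, 0.001], [-0.008, -1.0, 0.001], [0.001, -0.001, -1.0]]
ft_force: [-0.4, 1.0, 5.9]
grip_width: 0.0448
gripper_force: 51.1
```

Emit:
drive_tool(
  series=[
    [[0, 0, -0.005], 0, 0.03],
    [[0, 0, -0.02], 0, 0.03],
    [[0, 0, -0.04], 0, 0.03],
    [[0, 0, -0.06], 0, 0.03],
    [[0, 0, -0.075], 0, 0.03],
    [[0, 0, -0.08], 0, 0.03],
    [[0.004, 0.015, -0.08], 0, 0.03],
    [[0.009, 0.04, -0.08], 0, 0.03],
    [[0.015, 0.065, -0.08], 0, 0.03],
    [[0.02, 0.09, -0.08], 0, 0.03],
    [[0.025, 0.115, -0.08], 0, 0.03],
    [[0.03, 0.14, -0.08], 0, 0.03],
    [[0.036, 0.165, -0.08], 0, 0.03],
    [[0.042, 0.19, -0.08], 0, 0.03],
    [[0.048, 0.215, -0.08], 0, 0.03],
    [[0.053, 0.24, -0.08], 0, 0.03],
    [[0.057, 0.26, -0.08], 0, 0.03],
    [[0.059, 0.269, -0.08], 0, 0.03],
    [[0.059, 0.269, -0.08], 0, 0.03],
    [[0.059, 0.269, -0.08], 0, 0.03],
  ],
)

```text
time_s: 17.3
position: [0.5488, 0.0903, 0.1999]
tool_rot: [[1.0, -0.008, -0.001], [-0.008, -1.0, 0.0], [-0.001, -0.0, -1.0]]
ft_force: [0.7, 1.2, -2.4]
grip_width: 0.0451
gripper_force: 51.6
```

```bash
python3 parts.py; python3 -c "
from h import *
d=grab('wrist');save(d,'w5.png');e=grab('scene');save(e,'s5.png')"
```

```text
foot 3824 [[ 0.0885 -0.1466]
 [ 0.1989 -0.0294]] 0.03245587414449844
disc 3344 [[0.0846 0.0128]
 [0.1978 0.1322]] 0.03044627045528025
pos [0.5489 0.0906 0.2001] shift [0.0365 0.0786 0.19  ] turn 0.1 t 17.35 F [-0.1  0.7 -2.4]
```

View pics/s5.png

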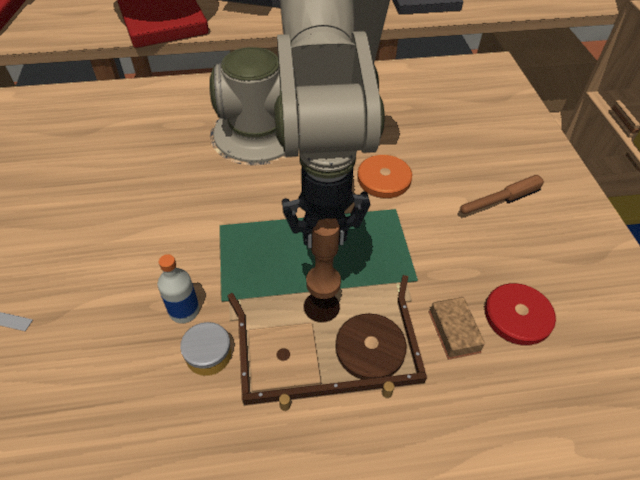

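Emit:
drive_tool(
  series=[
    [[0, 0, 0.01], 0, 0.03],
    [[0, 0, 0.025], 0, 0.03],
    [[0, 0, 0.04], 0, 0.03],
    [[0, 0, 0.055], 0, 0.03],
    [[0, 0, 0.064], 0, 0.03],
    [[0, 0, 0.068], 0, 0.03],
    [[0, 0, 0.07], 0, 0.03],
    [[0, 0, 0.071], 0, 0.03],
    [[0, 0, 0.072], 0, 0.03],
    [[0, 0, 0.072], 0, 0.03],
  ],
)

```text
time_s: 18.45
position: [0.5493, 0.0899, 0.1286]
tool_rot: [[1.0, -0.008, 0.001], [-0.008, -1.0, -0.0], [0.001, 0.0, -1.0]]
ft_force: [0.2, -0.9, -2.4]
grip_width: 0.0452
gripper_force: 51.6
```

Emit:
drive_tool(
  series=[
    [[0, 0, 0.001], 0, 0.03],
    [[0, 0, 0.002], 0, 0.03],
    [[0, 0, 0.002], 0, 0.03],
  ],
)

```text
time_s: 18.75
position: [0.5491, 0.09, 0.1262]
tool_rot: [[1.0, -0.008, -0.0], [-0.008, -1.0, -0.0], [-0.0, 0.0, -1.0]]
ft_force: [0.1, 0.2, -3.2]
grip_width: 0.0448
gripper_force: 51.6
```

Emit:
drive_tool(
  series=[
    [[0, 0, 0.001], 0, 0.03],
    [[0, 0, 0.0015], 0, 0.03],
    [[0, 0, 0.0015], 0, 0.03],
  ],
)

```text
time_s: 19.05
position: [0.5495, 0.09, 0.1258]
tool_rot: [[1.0, -0.008, 0.001], [-0.008, -1.0, -0.0], [0.001, 0.0, -1.0]]
ft_force: [-1.4, -0.5, 5.0]
grip_width: 0.0448
gripper_force: 52.3
```

The force reading went from hanging (-3 N) to pressing (+5 N), so the stem is standing. I'll release it and rise.

Emit:
drive_tool(
  series=[
    [[0, 0, 0], 0, 0.044],
    [[0, 0, 0], 0, 0.046],
    [[0, 0, 0], 0, 0.05],
    [[0, 0, 0], 0, 0.06],
    [[0, 0, 0], 0, 0.07],
    [[0, 0, 0], 0, 0.0854],
    [[0, 0, 0], 0, 0.0854],
    [[0, 0, 0], 0, 0.0854],
    [[0, 0, -0.01], 0, 0.0854],
    [[0, 0, -0.03], 0, 0.0854],
    [[0, 0, -0.06], 0, 0.0854],
    [[0, 0, -0.1], 0, 0.0854],
    [[0, 0, -0.14], 0, 0.0854],
    [[0, 0, -0.16], 0, 0.0854],
    [[-0.04, 0, -0.16], 0, 0.0854],
    [[-0.08, 0, -0.16], 0, 0.0854],
    [[-0.12, 0, -0.16], 0, 0.0854],
    [[-0.16, 0, -0.16], 0, 0.0854],
    [[-0.16, 0, -0.16], 0, 0.0854],
  ],
)

```text
time_s: 20.95
position: [0.3854, 0.0916, 0.286]
tool_rot: [[1.0, -0.007, 0.001], [-0.007, -1.0, -0.0], [0.001, 0.0, -1.0]]
ft_force: [0.2, 0.9, -0.2]
grip_width: 0.0854
gripper_force: 0.0
```

```bash
python3 parts.py; python3 -c "
from h import *
e=grab('scene');save(e,'s6.png');P=cloud(e).reshape(-1,3)
for z in(.166,.1):
  s=P[(abs(P[:,2]-z-.005)<.012)&(abs(P[:,0]-.55)<.06)&(abs(P[:,1]-.09)<.06)];print(len(s),np.percentile(s,[1,99],axis=0),s.mean(0))"
```

```text
foot 3962 [[ 0.0441 -0.1465]
 [ 0.199  -0.0154]] 0.03248660580435041
disc 3465 [[0.0495 0.0045]
 [0.1984 0.1322]] 0.030561098964891568
pos [0.3877 0.0914 0.2861] shift [0.197  0.078  0.2766] turn 0.07 t 21.0 F [ 0.2 -0.5 -0.4]
572 [[0.52915195 0.06656566 0.16004402]
 [0.5735516  0.10998165 0.17737952]] [0.55514096 0.08814485 0.17258309]
85 [[0.55236544 0.06691073 0.09317277]
 [0.5729136  0.10813714 0.11696461]] [0.56635779 0.08626261 0.10682537]
```

View pics/s6.png

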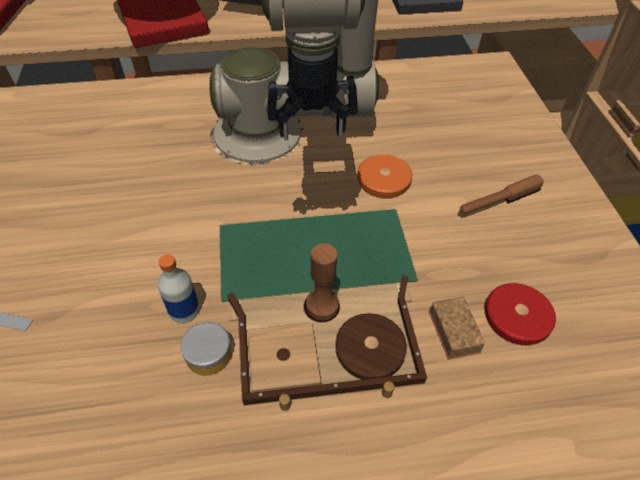

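The stem stands upright on the mark, centred at about (0.551, 0.089). Both flat parts are home and the arm is clear, so I'm handing in.

```bash
python3 -c "
from rig import env
print(env.close_job())"
```

```text
the job is handed in; nothing more can be done
None
```

The job is handed in: the square foot and dark round top rest side by side against the back lip, and the stem stands upright on the dark mark, released, at about 21 of the 67 s; the hand-in returned no verdict.

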